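# Free a strap link by compressing its spring bar with the forked tool

## Task

A strap link is locked in the metal anchor block by a spring bar whose end sits in a hole of the short lug. Take the forked tool from its stand, straddle the bar between its collar and the lug, press the collar gently towards the long rail until the bar's end has left the lug (never hard onto its stop, which bends the bar), and, keeping it pressed, draw the link along the rail until it lies flat on the front of the plate, completely past the lug. Let the bar spring out again and stand the tool back in its stand; touch the link only with the tool and leave the vials and the spray bottle standing where they are.

Things in the scene. Friction and masses are not known exactly. Their poses are not given: they have to be found in the camera images.
- anchor: fixed strap anchor: grey plate 128 x 88 x 8 mm (local x -96 to +32, y -42 to +46) with a long rail and a short lug standing on it, tops 38 mm above the worktop. Origin: underside of the plate, below the lug hole's axis, 24.2 mm from the rail's face and 27.2 mm from the lug's. +x to the back; -x to the open front, where the link is drawn; +y from rail to lug
- lug_hole (a point): mouth centre of the 9 x 9 mm hole in the short lug's inner face, 24 mm above the worktop, at anchor x = 0, y = +27.2 mm. The lug reaches from x -12 to +12 mm and is 12 mm thick. Axes as the anchor's
- rail_face (a point): point on the long rail's inner face opposite the hole, at anchor x = 0, y = -24.2 mm, 24 mm above the worktop. The rail reaches from x -91 to +29 mm, is 10 mm thick and guides the link all the way. Axes as the anchor's
- link: loose steel strap link, about 160 g, on the plate between rail and lug; origin: middle of its underside; axes as the anchor's at the start. A U: floor 44 (x) x 49 (y) x 4 mm, cheek at y +20 to +26 (lug side), cheek at y -23 to -12 (rail side), both 26 mm high, open above between them; a strap loop in front reaches to x = -35 mm
- link_mid (a point): point on the spring bar's axis, 16 mm above the link's origin (24 mm above the worktop). The bar runs along y, 6 mm thick, with a round collar (16 mm diameter, 4 mm thick) whose lug-side face is at y = 0 when sprung out; its end then reaches y = +31.4 mm, into the lug's hole. 1.2 mm play each side of the link: pressed over against the rail, 3 mm of bar are left in the hole
- spring_cheek (a point): inner face of the link's rail-side cheek, which holds the spring, at y = -12 mm on the bar's axis. The bar slides 4.2 mm towards it: about 3 N to start, then 2.5 N per mm, so about 10.5 N when its end leaves the lug and 13.5 N at the solid stop. Above 20 N it bends. Drawing the link takes a few newtons more, from friction on the rail
- fork: loose forked tool, 135 g, 117 mm long; origin as point fork_end; z along it, up as it stands. Above the tines: a 22 mm round neck from 36 mm above the tips, a 38 mm round steel flange from 50 to 55 mm, then the handle. Two tines side by side in x, each 4 x 4 mm, the gap between them 9 mm wide and 23 mm deep
- fork_grip (a point): middle of the fork's handle, 85 mm above its tine tips. The handle is a black bar 20 (x) x 14 (y) mm, from 55 to 117 mm above the tips; axes as the fork's
- fork_end (a point): point on the midline of the fork's handle at the level of the tine tips. The tip insert with the tines is clamped firmly (60 N) and stands up to 5 mm off this midline, either way along y; by how much differs each time and is not measured, so the collar must be felt for; axes as the fork's
- stand_mouth (a point): middle of the 28 x 28 mm hole in the top of the fixed white tool stand (76 x 76 mm block on a 92 mm foot), 58 mm above the worktop; the tool hangs in it on its flange, tines down, tips 8 mm above the worktop
- vial_a: bystander: small brown vial, 21 mm diameter, 48 mm tall; origin under its base
- vial_c: bystander: clear vial, 25 mm diameter, 56 mm tall; origin under its base
- spray_c: bystander: white spray bottle, 41 mm diameter, 196 mm tall; origin under its base
Mind the look-alikes: they are no part of the job. What is shaped like the link but green, red or yellow is not meant.

How it is judged:
By the outcome, as a careful person would: the job done as asked, in the order asked, and still so for the second after the job is handed in, with the robot touching nothing.
It also fails if it takes over 64 s, if anything falls off the work surface, if the arm or the gripper's body presses on something with over 40 N, if the wrist force passes 120 N, or if a joint passes its speed limit or range.

## Robot

A 6-joint arm with a two-finger parallel gripper is mounted at the origin on a cart in front of the work surface, level with it; the furniture and walls round the work are solid. World frame = base frame: x ahead of the robot, y to its left, z up, the work surface at z = 0. Lengths are in mm, angles in rad, forces in N, time in s.
With the tool pointing down it reaches from about 325 to 850 mm from the base axis. Payload 4.4 kg.
Tool frame: the origin (TCP) lies at the very end of the fingers, on their centre line; the grasp point (between the pads) lies 19 mm behind it; z points along the fingers, y is the line along which they close (so a half turn about z gives the same grasp; the last joint's range is limited). The gripper opens to 94 mm and grips with 3 to 60 N. Pads are 16 mm wide; open, the fingers measure 119 mm over their backs; the gripper's body (75 mm by 177 mm) begins 78 mm behind the grasp point.
Start: joints at [1.165, 0.207, 1.542, -0, 1.393, -0.15], TCP at [144.939, 556.435, 205.447] pointing down, gripper open.
Joint ranges: [-2.73, 2.73], [-0.86, 2.22], [0.23, 2.46], [-1.11, 4.25], [0.08, 2.63], [-2.82, 2.82]. Speed limits (rad/s): [2.79, 2.79, 3.14, 3.14, 3.14, 3.14].

## Interface

Orientations are given as a rotation vector (axis times angle).
In Python, from bench import readout, eyes, r gives the robot as it stands.
- The arm moves only by the tool arm_command, never from a script. Its argument "series" is a list of rows, each a list of 3 entries, a list of its own where there are three numbers: the shift along the tool's x, y, z in m, then the turn about the tool's z in rad, then the gripper command: -1 is shut, 1 is fully open, values between are in proportion. A call has exactly 10 rows; each row is the pose to reach, as a shift and turn from the pose commanded when the call began, along the tool's axes at that moment; what a row does not reach only later rows make up. A row lasts 1/12 s, in which the tool goes at most 41.7 mm and 7.16 degrees, less where a joint would pass 70% of its speed; a pose out of reach is approached as far as the arm can. A call with a gripper value outside its range is refused whole. The fingers move at their own pace and stop on an object; "grip_force" is the grip in N (left out, the last holds). Time passes only in rows, so rows that repeat a pose let the fingers close, or fill a call up. It gives the time, the measured TCP pose, the force, the opening and the grip force at its end, in the units of the state.
- readout.get_state(): the state, without advancing time (a new reading comes with each control period).
- eyes.snapshot(name): name is "scene" or "top" or "wrist"; returns a dict with "image" (480x640x3 uint8, red, green, blue), "z_map" (480x640 float32, mm along the optical axis (not along the pixel's ray), 0 where there is no reading), "mtx" (3x3 intrinsics, pixels), "pose" (4x4, takes a point from camera to world coordinates); the wrist camera has in their place "T_tool_cam" (4x4, takes a point from camera to tool coordinates, whose origin is the TCP and whose axes are the flange's). Camera axes: x right, y down, z forward; pixel columns grow to the right and rows downward; lengths in mm; the calibration is good to about 2 mm. A picture is of the moment at which its call begins: read the wrist's pose just before it.
- r.finish_job(): hands the job in; it is judged then, once.
The state is a dict: "time": time; "q": joint angles; "qd": joint speeds; "effort": joint torques, N m; "ee_pos": TCP position; "eef_rot": TCP orientation; "contact_force": force on the tool from outside, world axes, zero at the start; "moment": the same for the moment, N m; "finger_gap": opening from 0.0 (shut) to 1.0 (fully open); "gripper_force": force on a finger pad.
Only numpy, scipy, OpenCV 4.12 (cv2) and the standard library are available. Lean on these libraries where they do the work, as an engineer would, in place of code of your own. Each camera call takes 0.05 s, during which the arm holds its last target. There are 200 camera calls.

## Working session

There is one attempt and no reset: what is moved stays moved. The work goes in short steps, Python scripts to look and compute and a tool call to move; the robot and the scene stay as the last step left them, time stands still between calls to the robot, and variables do not carry over. Pictures are saved under pics/ and viewed, at most 12 in all, crops included, and the job is handed in when it is done.

Besides the shell and the picture viewer there is one more tool, called after "Call:" as name(argument=value, ...) on one line, values as JSON. arm_command: Moves the arm, as the interface text tells. Its arguments: {"type":"object","properties":{"series":{"type":"array"},"grip_force":{"type":"number"}},"required":["series"]}

```bash
ls; mkdir -p pics; cat > h.py <<'E'
import numpy as np, cv2
from bench import readout, eyes, r
from scipy.spatial.transform import Rotation as R
def snap(n):
    s=readout.get_state(); d=eyes.snapshot(n)
    if 'pose' in d: T=np.array(d['pose'])
    else:
        W=np.eye(4);W[:3,:3]=R.from_rotvec(s['eef_rot']).as_matrix();W[:3,3]=s['ee_pos'];T=W@np.array(d['T_tool_cam'])
    return d['image'],d['z_map'],np.array(d['mtx']),T
def cloud(z,K,T):
    v,u=np.mgrid[:480,:640]
    p=np.stack([(u-K[0,2])/K[0,0]*z,(v-K[1,2])/K[1,1]*z,z],-1)
    return p@T[:3,:3].T+T[:3,3]
def save(n,im): cv2.imwrite('pics/'+n+'.png',im[...,::-1])
E
python3 - <<'E'
from h import *
s=readout.get_state();print(s)
for n in ['scene','top','wrist']:
    im,z,K,T=snap(n);save(n,im);np.savez('pics/'+n,im=im,z=z,K=K,T=T);print(n,T.round(3).tolist(),K.tolist())
E
```

```text
pics
{'time': 0.0, 'q': array([ 1.16546734e+00,  2.07392475e-01,  1.54293750e+00, -3.51246727e-05,
        1.39348174e+00, -1.50504854e-01]), 'qd': array([ 1.22125380e-03,  3.82217241e-05, -1.52527132e-03, -1.52696858e-03,
       -1.36731457e-03,  1.00533179e-04]), 'effort': array([ 2.01649316e-03, -3.70865357e+01, -2.81424129e+01,  6.98645529e-02,
        3.59253120e-02, -1.56338469e-04]), 'ee_pos': array([144.6501224 , 555.68340063, 204.31424042]), 'eef_rot': array([-0.39911161, -3.11555564,  0.00336622]), 'contact_force': array([-0.27616056, -0.96851811,  0.41965904]), 'moment': array([-0.01846768,  0.06460689,  0.03664453]), 'gripper_force': 0.0, 'finger_gap': 0.9960543821830081}
scene [[0.75, -0.429, 0.503, -23.293], [-0.661, -0.476, 0.579, -596.656], [-0.009, -0.767, -0.641, 835.863], [0.0, 0.0, 0.0, 1.0]] [[600.1014822468745, 0.0, 313.8310975583816], [0.0, 600.1014822468745, 241.19359327817972], [0.0, 0.0, 1.0]]
top [[0.007, -0.993, 0.119, 396.494], [-1.0, -0.008, -0.01, 94.837], [0.011, -0.118, -0.993, 1371.406], [0.0, 0.0, 0.0, 1.0]] [[551.2547056974572, 0.0, 318.64947987142057], [0.0, 551.2547056974572, 239.20407288006516], [0.0, 0.0, 1.0]]
wrist [[0.253, 0.936, 0.245, 74.031], [0.967, -0.244, -0.065, 574.328], [-0.001, 0.253, -0.967, 384.786], [0.0, 0.0, 0.0, 1.0]] [[339.22815515638047, 0.0, 317.8411552995674], [0.0, 339.22815515638047, 236.43127094444196], [0.0, 0.0, 1.0]]
```

View pics/top.png

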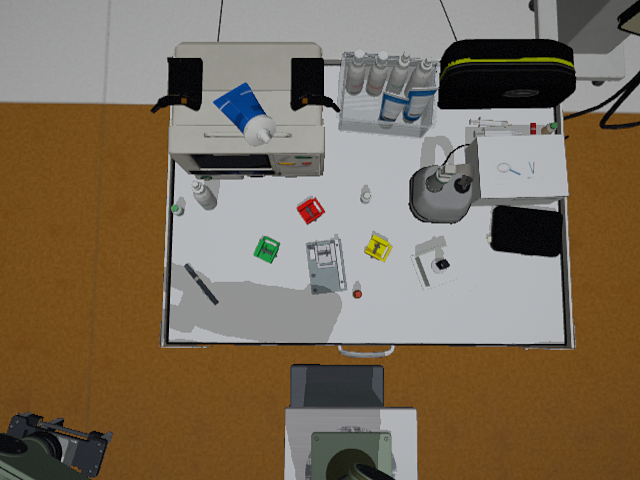

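View pics/scene.png

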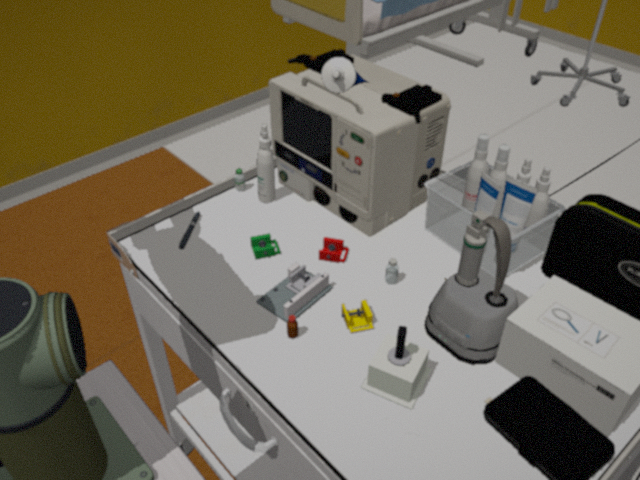

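The top view shows the anchor near px (325,265), with the rail on the right and the open front at the bottom. The stand with the fork is at (433,262) and the brown vial at (357,294). Next: coarse positions from depth.

```bash
python3 - <<'E'
from h import *
f=np.load('pics/top.npz');im,z,K,T=[f[k] for k in('im','z','K','T')]
P=cloud(z,K,T)
def fit(box,lo,hi,n):
    u0,v0,u1,v1=box;m=np.zeros((480,640),bool);m[v0:v1,u0:u1]=1
    m&=(P[...,2]>lo)&(P[...,2]<hi)&(z>0)
    q=P[m][:,:2].astype(np.float32);print(n,len(q),np.median(P[m][:,2]),cv2.minAreaRect(q), q.mean(0))
fit((300,230,352,300),25,45,'rail/lug tops')
fit((300,230,350,300),4,20,'plate')
fit((405,235,465,300),50,66,'stand top')
fit((405,235,465,300),95,140,'handle')
fit((350,285,365,302),15,60,'vial_a');fit((355,180,375,205),15,80,'vial_c');fit((185,175,225,212),15,250,'spray')
c=cv2.resize(im[225:305,295:470],None,fx=4.5,fy=4.5,interpolation=cv2.INTER_CUBIC);save('c',c)
E
```

```text
rail/lug tops 415 35.79427437764275 ((491.82733154296875, 62.669891357421875), (118.2283935546875, 73.3031234741211), 7.351956844329834) [508.79843   50.440704]
plate 1375 8.34928960817524 ((497.322021484375, 65.75789642333984), (171.85693359375, 122.22722625732422), 0.052189234644174576) [487.01404  67.04475]
stand top 909 57.93277885375437 ((492.47509765625, -206.3262939453125), (75.96932220458984, 77.54505920410156), 19.85776138305664) [ 491.84537 -204.50337]
handle 79 123.12316619216017 ((492.099853515625, -206.09149169921875), (20.547008514404297, 15.577857971191406), 35.14147186279297) [ 491.46802 -203.99712]
vial_a 66 36.30699121341763 ((423.500244140625, -12.982270240783691), (19.32567024230957, 20.08611297607422), 0.6976087093353271) [423.03375  -12.229744]
vial_c 94 42.30413579552999 ((661.0787963867188, -34.006126403808594), (23.162418365478516, 22.546070098876953), 73.8096923828125) [659.06714 -33.14447]
spray 607 100.32029982466179 ((670.3579711914062, 349.2373352050781), (81.00198364257812, 79.70223999023438), 89.45844268798828) [659.99054 348.56943]
```

View pics/c.png

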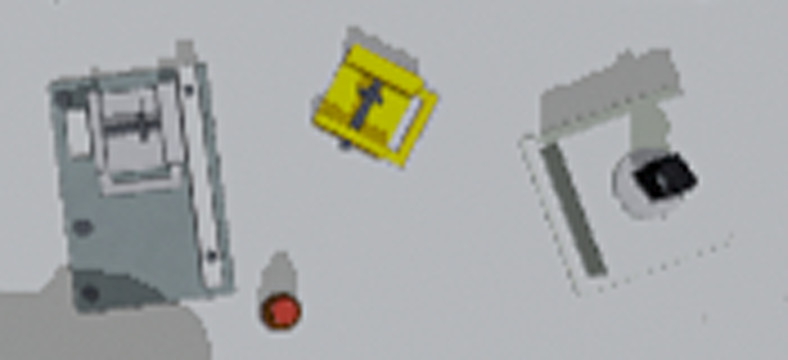

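Call:
arm_command(series=[[[-0.025, -0.031, -0.004], -0.06, 1], [[-0.05, -0.062, -0.008], -0.12, 1], [[-0.075, -0.093, -0.012], -0.18, 1], [[-0.1, -0.124, -0.016], -0.24, 1], [[-0.125, -0.155, -0.02], -0.3, 1], [[-0.15, -0.186, -0.024], -0.36, 1], [[-0.175, -0.217, -0.026], -0.42, 1], [[-0.2, -0.248, -0.026], -0.48, 1], [[-0.225, -0.279, -0.026], -0.54, 1], [[-0.25, -0.31, -0.026], -0.6, 1]])

```text
time: 0.98
ee_pos: [308.8, 191.7, 231.5]
eef_rot: [-0.545, 3.093, 0.0]
contact_force: [1.4, -0.1, 0.4]
finger_gap: 1.0
gripper_force: 0.0
```

```bash
cat >> h.py <<'E'
def go(x,y,z,yaw):  # tool shift (mm) and turn to reach TCP x,y,z with tool-y axis yawed by yaw deg from world y
    s=readout.get_state();M=R.from_rotvec(s['eef_rot']).as_matrix()
    cur=np.degrees(np.arctan2(-M[0,1],M[1,1]))
    print('t %.2f'%s['time'],'tcp',s['ee_pos'].round(1),'yaw %.1f'%cur,'tilt',M[:,2].round(3),'F',s['contact_force'].round(2),'M',s['moment'].round(2),'gap %.3f'%s['finger_gap'],'gf %.0f'%s['gripper_force'])
    print('shift',(M.T@(np.array([x,y,z])-s['ee_pos'])).round(1),'turn %.3f'%-np.radians(yaw-cur))
E
python3 - <<'E'
from h import *
go(492,-206,230,20)
f=np.load('pics/top.npz');z=f['z'];P=cloud(z,f['K'],f['T'])
for h in(60,130,160):
    m=(z>0)&(P[...,2]>h)&(P[...,0]>300);q=P[m];
    for c in((492,-206),(492,65)):
        d=np.hypot(*(q[:,:2]-c).T);d[d<25]=999;i=d.argmin();print(h,c,d[i],q[i])
E
```

```text
t 0.98 tcp [308.8 191.7 231.5] yaw 20.0 tilt [ 0.001  0.    -1.   ] F [ 1.39 -0.07  0.44] M [ 0.02  0.05 -0.01] gap 1.000 gf 0
shift [ -36.2 -436.4    1.5] turn -0.000
60 (492, -206) 25.01151796477426 [ 502.97077756 -228.47705654   60.24404605]
60 (492, 65) 190.72023352183498 [654.27824055 -35.19970118  60.39737065]
130 (492, -206) 171.67998827750947 [ 662.75146688 -188.16870915  194.01918499]
130 (492, 65) 212.1637357876817 [699.99293951 106.86153244 194.67387801]
160 (492, -206) 171.67998827750947 [ 662.75146688 -188.16870915  194.01918499]
160 (492, 65) 212.1637357876817 [699.99293951 106.86153244 194.67387801]
```

Call:
arm_command(series=[[[-0.019, -0.03, 0.007], 0.037, 1], [[-0.037, -0.059, 0.014], 0.074, 1], [[-0.056, -0.088, 0.021], 0.11, 1], [[-0.075, -0.117, 0.028], 0.147, 1], [[-0.094, -0.147, 0.035], 0.184, 1], [[-0.112, -0.176, 0.04], 0.22, 1], [[-0.112, -0.176, 0.04], 0.22, 1], [[-0.112, -0.176, 0.04], 0.22, 1], [[-0.112, -0.176, 0.04], 0.22, 1], [[-0.112, -0.176, 0.04], 0.22, 1]])

```text
time: 1.82
ee_pos: [472.8, 66.5, 191.5]
eef_rot: [0.198, -3.135, -0.001]
contact_force: [-0.2, -0.2, -0.9]
finger_gap: 1.002
gripper_force: 0.0
```

```bash
python3 - <<'E'
from h import *
go(480,-206,200,20)
im,z,K,T=snap('wrist');save('w1',im);np.savez('pics/w1',im=im,z=z,K=K,T=T)
E
```

```text
t 1.82 tcp [472.8  66.5 191.5] yaw 7.2 tilt [-0.  0. -1.] F [-0.17 -0.24 -0.89] M [-0.01  0.01  0.05] gap 1.002 gf 0
shift [  27.2 -271.2   -8.6] turn -0.223
```

View pics/w1.png

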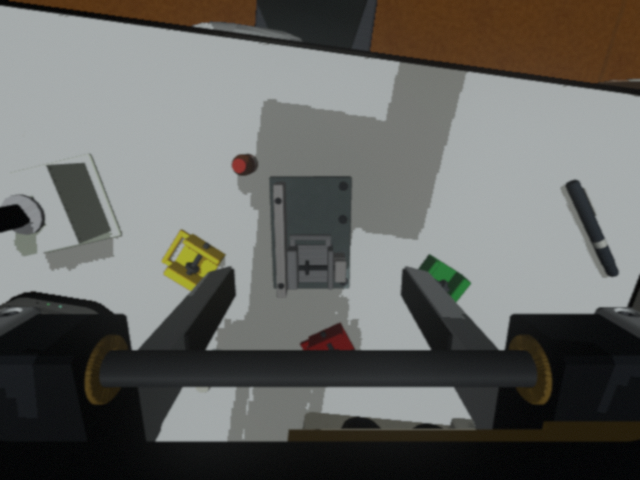

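Wrist view: the rail is at px col ~278, the lug at (341,268), the link at (311,262) with the collar at about (309,267). Measuring precisely from depth and colour.

```bash
python3 - <<'E'
from h import *
f=np.load('pics/w1.npz');im,z,K,T=[f[k] for k in('im','z','K','T')]
P=cloud(z,K,T)
reg=np.zeros((480,640),bool);reg[170:305,262:360]=1
pm=reg&(P[...,2]>4);q=P[pm]
pl=P[reg&(P[...,2]>5)&(P[...,2]<11)];print('plate z',np.median(pl[:,2]))
c,wh,a=cv2.minAreaRect(q[:,:2].astype(np.float32));print('all',c,wh,a)
top=reg&(P[...,2]>34);n,L,st,ce=cv2.connectedComponentsWithStats(top.astype(np.uint8))
for i in range(1,n):
    if st[i,4]>20:
        t=P[L==i];print(st[i],np.median(t[:,2]),cv2.minAreaRect(t[:,:2].astype(np.float32)))
c=cv2.resize(im[225:305,262:362],None,fx=7.5,fy=7.5,interpolation=cv2.INTER_CUBIC);save('w1c',np.clip(c.astype(float)*1.7,0,255).astype(np.uint8))
for u,v in((309,267),(300,267),(322,267),(331,267)): print(u,v,P[v,u].round(1))
E
```

```text
plate z 9.18890871222004
all (486.3333435058594, 59.50766372680664) (171.27828979492188, 88.06161499023438) 7.327992916107178
[ 273  184   13  114 1153] 39.12923789796059 ((478.080078125, 31.625171661376953), (35.21221160888672, 159.71841430664062), 84.40154266357422)
[286 251  12  39 363] 35.13465706751305 ((474.9561767578125, 46.81032943725586), (16.366039276123047, 149.75003051757812), 88.50958251953125)
[327 251   6  39 190] 35.12737900765123 ((471.6806945800781, 74.96947479248047), (147.0057830810547, 7.716554641723633), 11.175779342651367)
[334 259  12  24 275] 39.08522104120959 ((466.08734130859375, 81.13142395019531), (139.4441375732422, 14.0826416015625), 14.429709434509277)
309 267 [524.2  63.3  28.8]
300 267 [525.8  53.7  27.9]
322 267 [522.7  77.1  28.2]
331 267 [518.6  86.   36.5]
```

View pics/w1c.png

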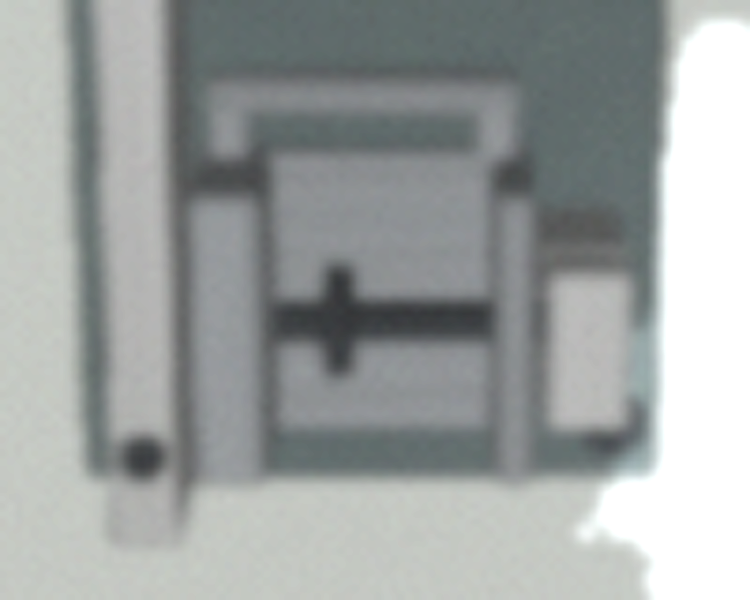

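Call:
arm_command(series=[[[0.003, -0.03, -0.001], -0.022, 1], [[0.005, -0.06, -0.002], -0.044, 1], [[0.008, -0.09, -0.003], -0.067, 1], [[0.011, -0.12, -0.004], -0.089, 1], [[0.014, -0.15, -0.005], -0.11, 1], [[0.016, -0.18, -0.006], -0.134, 1], [[0.019, -0.21, -0.007], -0.156, 1], [[0.022, -0.24, -0.008], -0.178, 1], [[0.027, -0.271, -0.008], -0.223, 1], [[0.027, -0.271, -0.008], -0.223, 1]])

```text
time: 2.7
ee_pos: [480.7, -210.5, 200.4]
eef_rot: [-0.542, 3.094, -0.006]
contact_force: [0.1, 0.8, 0.5]
finger_gap: 0.999
gripper_force: 0.0
```

```bash
python3 - <<'E'
from h import *
im,z,K,T=snap('wrist');save('w2',im);np.savez('pics/w2',im=im,z=z,K=K,T=T)
P=cloud(z,K,T)
for n,lo,hi in(('stand',54,61),('handle',112,132),('flange',61.5,66)):
    m=(np.hypot(P[...,0]-492,P[...,1]+206)<60)&(P[...,2]>lo)&(P[...,2]<hi)
    q=P[m];print(n,len(q),np.median(q[:,2]),cv2.minAreaRect(q[:,:2].astype(np.float32)),q.mean(0))
go(492,-206,65,20)
E
```

```text
stand 4409 59.24786395760333 ((494.691162109375, -208.08358764648438), (76.2848129272461, 76.07915496826172), 20.068920135498047) [ 491.44747256 -209.26897972   59.20466315]
handle 489 125.57977919458818 ((493.9930725097656, -208.04563903808594), (19.907371520996094, 14.897497177124023), 34.95768356323242) [ 492.46947185 -208.37925007  124.22537025]
flange 673 64.1448433670871 ((498.5036926269531, -217.03045654296875), (52.877254486083984, 50.53053665161133), 72.15060424804688) [ 490.14380184 -208.79178419   64.13866144]
t 2.75 tcp [ 480.6 -207.8  200.1] yaw 19.8 tilt [ 0.001 -0.001 -1.   ] F [0.2  1.73 0.5 ] M [-0.01 -0.02  0.02] gap 0.998 gf 0
shift [-11.2  -2.  135.1] turn -0.003
```

View pics/w2.png

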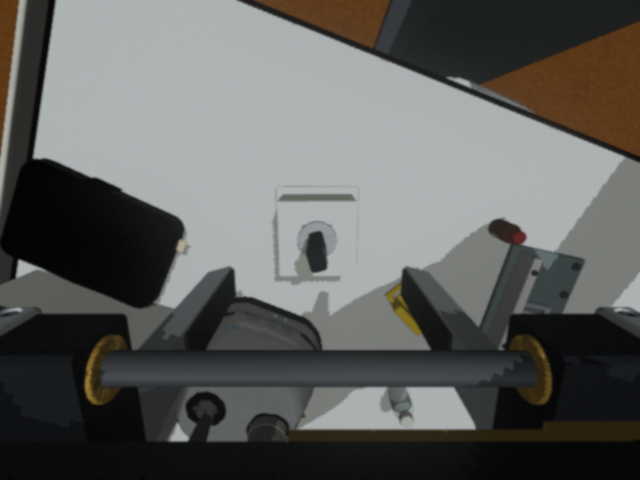

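The collar is at crop (340,320) and the bar row is ~320. In the stand view the handle top is at (318,263), yawed about 35° (both cameras agree). Now descending to grasp the handle just above the flange, closing along its 14 mm side.

Call:
arm_command(series=[[[-0.006, -0.002, 0.0], -0.09, 1], [[-0.0125, -0.005, 0.01], -0.18, 0.7], [[-0.0125, -0.005, 0.03], -0.265, 0.4], [[-0.0125, -0.005, 0.06], -0.265, 0.4], [[-0.0125, -0.005, 0.09], -0.265, 0.4], [[-0.0125, -0.005, 0.11], -0.265, 0.4], [[-0.0125, -0.005, 0.125], -0.265, 0.4], [[-0.0125, -0.005, 0.131], -0.265, 0.4], [[-0.0125, -0.005, 0.134], -0.265, 0.4], [[-0.0125, -0.005, 0.134], -0.265, 0.4]])

```text
time: 3.58
ee_pos: [494.3, -205.8, 65.7]
eef_rot: [-0.95, 2.994, 0.0]
contact_force: [-0.6, -0.2, 0.2]
finger_gap: 0.7
gripper_force: 0.0
```

```bash
python3 - <<'E'
from h import *
go(494,-208,66,35)
f=np.load('pics/w1.npz');im,z,K,T=[f[k] for k in('im','z','K','T')]
g=cv2.cvtColor(im,cv2.COLOR_RGB2GRAY).astype(float)
def ray(u,v,h):
    d=T[:3,:3]@np.array([(u-K[0,2])/K[0,0],(v-K[1,2])/K[1,1],1]);return (T[:3,3]+d*(h-T[2,3])/d[2])[:2]
a=np.radians(7.33);A=np.array([[np.cos(a),np.sin(a)],[-np.sin(a),np.cos(a)]])
O=np.array([523.,65.])
# gradient profiles resampled at .1px: print subpixel edges along lines
def edges(prof,thr):
    d=np.gradient(cv2.GaussianBlur(prof.reshape(1,-1),(0,0),0.7)[0]);o=[]
    for i in range(1,len(d)-1):
        if abs(d[i])>thr and abs(d[i])>=abs(d[i-1]) and abs(d[i])>abs(d[i+1]):
            den=abs(d[i-1])-2*abs(d[i])+abs(d[i+1]);o.append((i+.5*(abs(d[i-1])-abs(d[i+1]))/den,round(d[i])))
    return o
def loc(u,v,h): return (A@(ray(u,v,h)-O)).round(1)
p=g[240:300,315:324].mean(1)
for e,s in edges(p,4): print('bar col319 v',round(e+240,2),s,'z24',loc(319,e+240,25),'z12',loc(319,e+240,13),'z8',loc(319,e+240,9))
p=g[240:300,338:343].mean(1)
for e,s in edges(p,4): print('lug col340 v',round(e+240,2),s,'z38',loc(340,e+240,39))
p=g[272:278,262:352].mean(0)
for e,s in edges(p,3): print('row275 u',round(e+262,2),s,'z38',loc(e+262,275,39),'z34',loc(e+262,275,35),'z8',loc(e+262,275,9))
p=g[261:263,295:330].mean(0)
for e,s in edges(p,3): print('collar row262 u',round(e+295,2),s,'z30',loc(e+295,262,30))
E
```

```text
t 3.58 tcp [ 494.3 -205.8   65.7] yaw 35.2 tilt [-0.  0. -1.] F [-0.58 -0.19  0.18] M [ 0.07  0.01 -0.02] gap 0.700 gf 0
shift [ 1.5 -1.6 -0.3] turn 0.004
bar col319 v 245.04 8 z24 [-22.3   8.9] z12 [-18.8   9. ] z8 [-17.7   9. ]
bar col319 v 264.56 -16 z24 [-0.4  8.9] z12 [3.9 8.9] z8 [5.3 8.9]
bar col319 v 269.91 15 z24 [5.8 8.9] z12 [10.2  8.9] z8 [11.7  8.9]
bar col319 v 281.54 -7 z24 [19.3  8.8] z12 [24.2  8.9] z8 [25.8  8.9]
bar col319 v 288.2 16 z24 [27.1  8.8] z12 [32.3  8.9] z8 [34.   8.9]
lug col340 v 256.77 4 z38 [-13.7  30.5]
lug col340 v 261.11 14 z38 [-9.  30.6]
lug col340 v 281.77 -17 z38 [13.9 30.9]
lug col340 v 288.06 17 z38 [21. 31.]
lug col340 v 296.7 -7 z38 [30.9 31.1]
row275 u 272.19 -15 z38 [  6.1 -40.1] z34 [  7.6 -40.7] z8 [ 17.7 -44.4]
row275 u 276.11 13 z38 [  6.1 -36. ] z34 [  7.6 -36.6] z8 [ 17.7 -40. ]
row275 u 284.36 -13 z38 [  6.1 -27.4] z34 [  7.7 -27.8] z8 [ 17.7 -30.6]
row275 u 287.77 8 z38 [  6.1 -23.8] z34 [  7.7 -24.2] z8 [ 17.7 -26.7]
row275 u 295.75 -8 z38 [  6.2 -15.5] z34 [  7.7 -15.8] z8 [ 17.8 -17.6]
row275 u 299.1 8 z38 [  6.2 -12. ] z34 [  7.7 -12.2] z8 [ 17.8 -13.8]
row275 u 304.73 -7 z38 [ 6.2 -6.1] z34 [ 7.7 -6.3] z8 [17.8 -7.4]
row275 u 308.59 7 z38 [ 6.2 -2.1] z34 [ 7.7 -2.2] z8 [17.8 -2.9]
row275 u 325.94 -5 z38 [ 6.2 16.1] z34 [ 7.8 16.2] z8 [17.9 16.8]
row275 u 328.83 4 z38 [ 6.3 19.1] z34 [ 7.8 19.2] z8 [17.9 20.1]
row275 u 331.66 -4 z38 [ 6.3 22. ] z34 [ 7.8 22.2] z8 [17.9 23.3]
row275 u 335.0 12 z38 [ 6.3 25.5] z34 [ 7.8 25.7] z8 [17.9 27.1]
row275 u 344.32 -4 z38 [ 6.3 35.3] z34 [ 7.8 35.6] z8 [17.9 37.8]
row275 u 349.35 19 z38 [ 6.3 40.5] z34 [ 7.9 40.9] z8 [17.9 43.5]
collar row262 u 295.54 -6 z30 [ -5.1 -16.1]
collar row262 u 298.85 7 z30 [ -5.1 -12.6]
collar row262 u 304.82 -14 z30 [-5.1 -6.2]
collar row262 u 308.72 14 z30 [-5.  -2.1]
collar row262 u 325.99 -5 z30 [-5.  16.3]
```

Call:
arm_command(series=[[[0, 0, 0], 0, 0.4], [[0, 0, 0], 0, 0.4], [[0, 0, 0], 0, -1], [[0, 0, 0], 0, -1], [[0, 0, 0], 0, -1], [[0, 0, 0], 0, -1], [[0, 0, 0], 0, -1], [[0, 0, 0], 0, -1], [[0, 0, 0], 0, -1], [[0, 0, 0], 0, -1]], grip_force=60)

```text
time: 4.42
ee_pos: [494.2, -207.0, 65.4]
eef_rot: [0.948, -2.995, -0.0]
contact_force: [-0.1, 0.2, -0.4]
finger_gap: 0.167
gripper_force: 0.0
```

```bash
python3 - <<'E'
from h import *
go(494,-208,66,35)
E
```

```text
t 4.42 tcp [ 494.2 -207.    65.4] yaw 35.1 tilt [-0.  0. -1.] F [-0.07  0.15 -0.39] M [0.05 0.02 0.01] gap 0.167 gf 0
shift [ 0.7 -0.7 -0.6] turn 0.002
```

Call:
arm_command(series=[[[0, 0, 0], 0, -1], [[0, 0, 0], 0, -1], [[0, 0, 0], 0, -1], [[0, 0, -0.005], 0, -1], [[0, 0, -0.015], 0, -1], [[0, 0, -0.03], 0, -1], [[0, 0, -0.05], 0, -1], [[0, 0, -0.07], 0, -1], [[0, 0, -0.09], 0, -1], [[0, 0, -0.1], 0, -1]])

```text
time: 5.25
ee_pos: [495.7, -207.8, 169.1]
eef_rot: [-0.947, 2.992, -0.006]
contact_force: [1.1, -0.1, -1.1]
finger_gap: 0.144
gripper_force: 60.0
```

```bash
python3 - <<'E'
from h import *
a=np.radians(7.33);O=np.array([525.9,62.65])
p=O+np.array([-70*np.cos(a)-5*np.sin(a)*1,-70*np.sin(a)+5*np.cos(a)])
print(p);go(p[0],p[1],170,7.33)
E
```

```text
[455.83413597  58.67826267]
t 5.25 tcp [ 495.7 -207.8  169.1] yaw 35.1 tilt [ 0.004 -0.003 -1.   ] F [ 1.13 -0.1  -1.06] M [ 0.02 -0.04  0.  ] gap 0.144 gf 60
shift [-120.8  240.9   -1.8] turn 0.485
```

Call:
arm_command(series=[[[-0.02, 0.016, 0], 0.05, -1], [[-0.05, 0.041, 0], 0.11, -1], [[-0.08, 0.066, 0], 0.17, -1], [[-0.11, 0.091, 0], 0.24, -1], [[-0.14, 0.116, 0], 0.31, -1], [[-0.17, 0.141, 0], 0.38, -1], [[-0.197, 0.163, 0], 0.44, -1], [[-0.215, 0.178, 0], 0.485, -1], [[-0.22, 0.182, 0], 0.485, -1], [[-0.22, 0.182, 0], 0.485, -1]])

```text
time: 6.08
ee_pos: [569.3, 70.2, 165.4]
eef_rot: [0.207, -3.134, 0.0]
contact_force: [-0.9, -0.0, -1.4]
finger_gap: 0.146
gripper_force: 60.0
```

Call:
arm_command(series=[[[0, 0, 0], 0, -1], [[0, 0, 0], 0, -1], [[0, 0, 0], 0, -1], [[0, 0, 0], 0, -1], [[0, 0, 0], 0, -1], [[0, 0, 0], 0, -1], [[0, 0, 0], 0, -1], [[0, 0, 0], 0, -1], [[0, 0, 0], 0, -1], [[0, 0, 0], 0, -1]])

```text
time: 6.92
ee_pos: [569.4, 68.5, 165.5]
eef_rot: [-0.201, 3.135, -0.0]
contact_force: [0.5, -0.2, -1.1]
finger_gap: 0.148
gripper_force: 60.0
```

```bash
python3 - <<'E'
from h import *
go(526,62.65,120,7.33)
im,z,K,T=snap('wrist');save('w3',im);np.savez('pics/w3',im=im,z=z,K=K,T=T)
for n in('scene','top'):
    im,z,K,T=snap(n);np.savez('pics/%s3'%n,im=im,z=z,K=K,T=T)
E
```

```text
t 6.92 tcp [569.4  68.5 165.5] yaw 7.3 tilt [ 0. -0. -1.] F [ 0.48 -0.2  -1.1 ] M [ 0.03  0.01 -0.03] gap 0.148 gf 60
shift [43.8 -0.2 45.5] turn 0.000
```

View pics/w3.png

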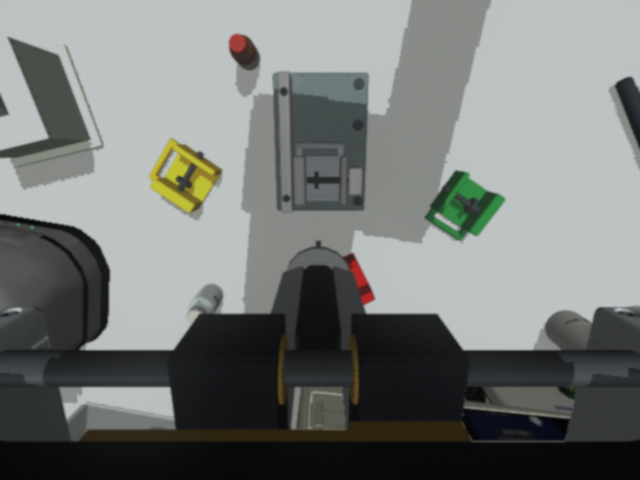

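The near tine peeks out above the flange at (319,243), the bar is on row ~180, the collar at (316,180). Measuring tine and bar in the same image.

```bash
python3 - <<'E'
from h import *
f=np.load('pics/w3.npz');im,z,K,T=[f[k] for k in('im','z','K','T')]
g=cv2.cvtColor(im,cv2.COLOR_RGB2GRAY).astype(float)
P=cloud(z,K,T)
s=readout.get_state();M=R.from_rotvec(s['eef_rot']).as_matrix();tcp=np.array([569.4,68.5,165.5])
def ray(u,v,h):
    d=T[:3,:3]@np.array([(u-K[0,2])/K[0,0],(v-K[1,2])/K[1,1],1]);return T[:3,3]+d*(h-T[2,3])/d[2]
def tl(u,v,h): return (M.T@(ray(u,v,h)-tcp))[:2].round(1)
def edges(prof,thr):
    d=np.gradient(cv2.GaussianBlur(prof.reshape(1,-1),(0,0),0.7)[0]);o=[]
    for i in range(1,len(d)-1):
        if abs(d[i])>thr and abs(d[i])>=abs(d[i-1]) and abs(d[i])>abs(d[i+1]):
            den=abs(d[i-1])-2*abs(d[i])+abs(d[i+1]);o.append((i+.5*(abs(d[i-1])-abs(d[i+1]))/den,round(d[i])))
    return o
H=1
p=g[160:215,322:332].mean(1)
for e,k in edges(p,4): print('bar col327',round(e+160,2),k,'z24',tl(327,e+160,24+H),'z12',tl(327,e+160,12+H))
p=g[160:215,353:358].mean(1)
for e,k in edges(p,4): print('lug col355',round(e+160,2),k,'z38',tl(355,e+160,38+H))
p=g[188:194,270:375].mean(0)
for e,k in edges(p,5): print('row191',round(e+270,2),k,'z38',tl(e+270,191,38+H),'z34',tl(e+270,191,34+H))
p=g[173:176,300:345].mean(0)
for e,k in edges(p,4): print('collar row174.5',round(e+300,2),k,'z30',tl(e+300,174.5,30+H))
p=g[241:246,305:335].mean(0)
for e,k in edges(p,4): print('tine rows241-246',round(e+305,2),k,'z110',tl(e+305,243.5,110))
p=g[230:255,317:321].mean(1)
for e,k in edges(p,4): print('tine col',round(e+230,2),k,'z108',tl(319,e+230,108+H))
p=g[256:262,270:360].mean(0)
for e,k in edges(p,4): print('flange row259',round(e+270,2),k,'z158',tl(e+270,259,161))
print('tine depth',P[240:247,319,2].round(1))
c=cv2.resize(im[225:300,270:370],None,fx=7,fy=7,interpolation=cv2.INTER_CUBIC);save('w3c',np.clip(c*2.2,0,255).astype(np.uint8))
E
```

```text
bar col327 176.54 -19 z24 [46.8  8.4] z12 [45.8  8.7]
bar col327 183.04 18 z24 [40.8  8.4] z12 [39.6  8.8]
bar col327 200.62 -9 z24 [24.2  8.5] z12 [22.3  8.9]
bar col327 210.25 20 z24 [14.9  8.6] z12 [12.7  8.9]
lug col355 168.0 19 z38 [55.4 32.8]
lug col355 194.36 -18 z38 [32.  33.5]
lug col355 204.91 7 z38 [22.4 33.7]
lug col355 210.22 20 z38 [17.4 33.9]
row191 275.99 -18 z38 [ 35.1 -38. ] z34 [ 34.6 -38.5]
row191 280.99 15 z38 [ 35.1 -33.5] z34 [ 34.6 -33.9]
row191 290.67 -16 z38 [ 35.1 -24.7] z34 [ 34.6 -25. ]
row191 294.33 11 z38 [ 35.1 -21.4] z34 [ 34.6 -21.7]
row191 303.2 -8 z38 [ 35.1 -13.4] z34 [ 34.6 -13.6]
row191 306.46 8 z38 [ 35.1 -10.5] z34 [ 34.6 -10.6]
row191 338.03 -10 z38 [35.1 18.1] z34 [34.6 18.3]
row191 341.38 8 z38 [35.1 21.1] z34 [34.6 21.4]
row191 345.05 -8 z38 [35.  24.4] z34 [34.6 24.7]
row191 348.89 15 z38 [35.  27.9] z34 [34.5 28.2]
row191 360.7 -14 z38 [35.  38.5] z34 [34.5 39. ]
row191 364.57 17 z38 [35. 42.] z34 [34.5 42.6]
collar row174.5 303.15 -10 z30 [ 49.2 -13.6]
collar row174.5 306.37 8 z30 [ 49.2 -10.7]
collar row174.5 313.96 -19 z30 [49.2 -3.7]
collar row174.5 318.03 18 z30 [49.2  0. ]
collar row174.5 338.47 -9 z30 [49.1 18.7]
collar row174.5 341.69 8 z30 [49.1 21.7]
tine rows241-246 315.27 -21 z110 [ 6.  -2.1]
tine rows241-246 320.58 22 z110 [6.  1.7]
tine col 240.31 -21 z108 [8.1 0.6]
tine col 248.44 13 z108 [2.  0.6]
flange row259 290.56 -9 z158 [ 11.3 -15.9]
flange row259 343.8 -11 z158 [11.3 14.6]
flange row259 355.64 30 z158 [11.3 21.4]
tine depth [  1.1 112.4 115.3 117.9 120.4 122.5 125. ]
```

View pics/w3c.png

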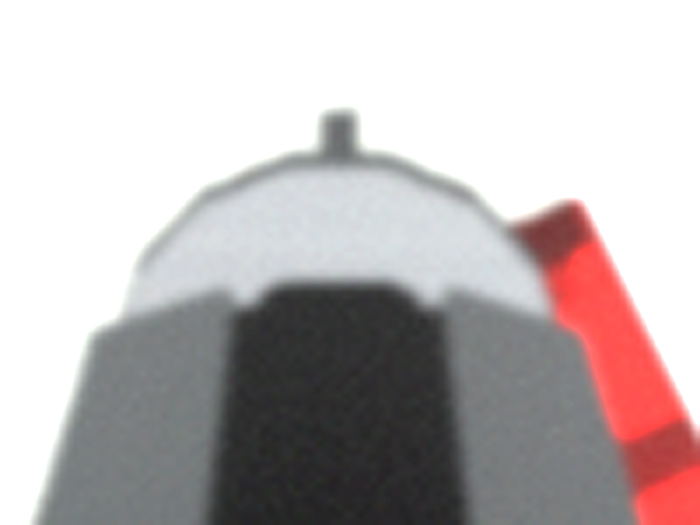

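Call:
arm_command(series=[[[0.012, 0.0025, 0], 0, -1], [[0.024, 0.005, 0], 0, -1], [[0.036, 0.0075, 0.01], 0, -1], [[0.0442, 0.0095, 0.025], 0, -1], [[0.0442, 0.0095, 0.04], 0, -1], [[0.0442, 0.0095, 0.055], 0, -1], [[0.0442, 0.0095, 0.065], 0, -1], [[0.0442, 0.0095, 0.07], 0, -1], [[0.0442, 0.0095, 0.07], 0, -1], [[0.0442, 0.0095, 0.07], 0, -1]])

```text
time: 7.9
ee_pos: [524.7, 72.2, 95.7]
eef_rot: [-0.201, 3.135, -0.0]
contact_force: [-0.1, 0.8, -0.6]
finger_gap: 0.147
gripper_force: 60.0
```

```bash
python3 - <<'E'
from h import *
go(526,72,72.4,7.33)
im,z,K,T=snap('scene');save('s4',cv2.resize(im[215:365,220:420],None,fx=4,fy=4,interpolation=cv2.INTER_CUBIC))
E
```

```text
t 7.90 tcp [524.7  72.2  95.7] yaw 7.3 tilt [ 0. -0. -1.] F [-0.09  0.78 -0.56] M [ 0.03  0.04 -0.01] gap 0.147 gf 60
shift [-1.3 -0.4 23.3] turn 0.000
```

View pics/s4.png

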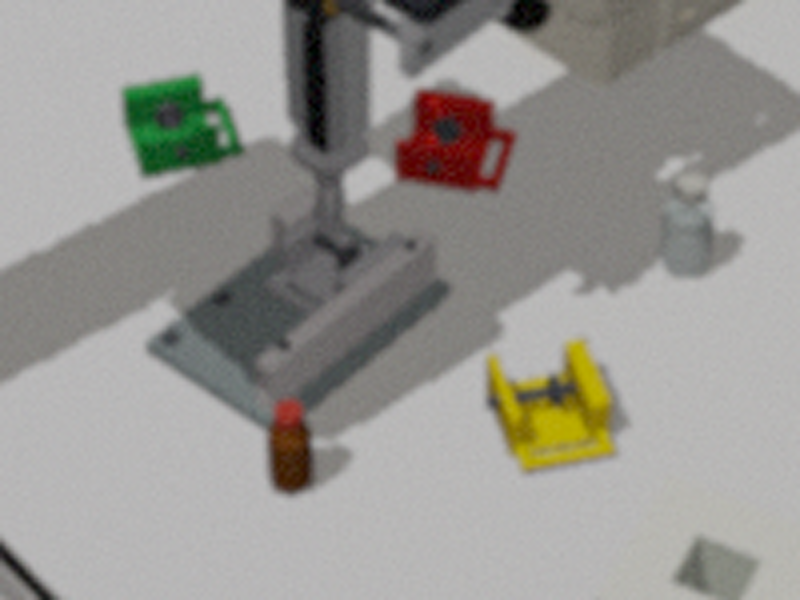

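The scene view shows the tines above the link, between collar and lug. Descending gently.

Call:
arm_command(series=[[[0, 0, 0.003], 0, -1], [[0, 0, 0.005], 0, -1], [[0, 0, 0.007], 0, -1], [[0, 0, 0.008], 0, -1], [[0, 0, 0.009], 0, -1], [[0, 0, 0.01], 0, -1], [[0, 0, 0.011], 0, -1], [[0, 0, 0.012], 0, -1], [[0, 0, 0.012], 0, -1], [[0, 0, 0.012], 0, -1]])

```text
time: 8.78
ee_pos: [524.3, 72.2, 83.4]
eef_rot: [0.201, -3.135, -0.0]
contact_force: [-0.9, -0.5, -1.4]
finger_gap: 0.143
gripper_force: 60.0
```

Call:
arm_command(series=[[[0, 0, 0.001], 0, -1], [[0, 0, 0.002], 0, -1], [[0, 0, 0.003], 0, -1], [[0, 0, 0.004], 0, -1], [[0, 0, 0.005], 0, -1], [[0, 0, 0.005], 0, -1], [[0, 0, 0.005], 0, -1], [[0, 0, 0.005], 0, -1], [[0, 0, 0.005], 0, -1], [[0, 0, 0.005], 0, -1]])

```text
time: 9.62
ee_pos: [524.4, 72.3, 78.5]
eef_rot: [-0.201, 3.135, 0.0]
contact_force: [0.1, 0.3, -1.3]
finger_gap: 0.145
gripper_force: 60.0
```

Call:
arm_command(series=[[[0, 0, 0.001], 0, -1], [[0, 0, 0.002], 0, -1], [[0, 0, 0.003], 0, -1], [[0, 0, 0.004], 0, -1], [[0, 0, 0.005], 0, -1], [[0, 0, 0.006], 0, -1], [[0, 0, 0.006], 0, -1], [[0, 0, 0.006], 0, -1], [[0, 0, 0.006], 0, -1], [[0, 0, 0.006], 0, -1]])

```text
time: 10.45
ee_pos: [524.4, 72.3, 72.5]
eef_rot: [-0.201, 3.135, 0.0]
contact_force: [0.7, 0.3, -1.4]
finger_gap: 0.144
gripper_force: 60.0
```

Call:
arm_command(series=[[[0, -0.001, 0], 0, -1], [[0, -0.002, 0], 0, -1], [[0, -0.003, 0], 0, -1], [[0, -0.004, 0], 0, -1], [[0, -0.005, 0], 0, -1], [[0, -0.006, 0], 0, -1], [[0, -0.006, 0], 0, -1], [[0, -0.006, 0], 0, -1], [[0, -0.006, 0], 0, -1], [[0, -0.006, 0], 0, -1]])

```text
time: 11.28
ee_pos: [525.1, 66.3, 72.4]
eef_rot: [0.201, -3.135, 0.0]
contact_force: [-0.8, -0.4, -1.4]
finger_gap: 0.149
gripper_force: 60.0
```

Call:
arm_command(series=[[[0, -0.0005, 0], 0, -1], [[0, -0.001, 0], 0, -1], [[0, -0.0015, 0], 0, -1], [[0, -0.002, 0], 0, -1], [[0, -0.002, 0], 0, -1], [[0, -0.002, 0], 0, -1], [[0, -0.002, 0], 0, -1], [[0, -0.002, 0], 0, -1], [[0, -0.002, 0], 0, -1], [[0, -0.002, 0], 0, -1]])

```text
time: 12.12
ee_pos: [525.3, 64.4, 72.4]
eef_rot: [0.201, -3.135, -0.0]
contact_force: [0.9, 1.0, -1.5]
finger_gap: 0.146
gripper_force: 60.0
```

```bash
python3 - <<'E'
from h import *
go(526,72,72.4,7.33)
E
```

```text
t 12.12 tcp [525.3  64.4  72.4] yaw 7.3 tilt [-0.  0. -1.] F [ 0.9   1.02 -1.54] M [0.29 0.05 0.01] gap 0.146 gf 60
shift [-1.7  7.5  0. ] turn 0.000
```

Call:
arm_command(series=[[[0, -0.0005, 0], 0, -1], [[0, -0.001, 0], 0, -1], [[0, -0.001, 0], 0, -1], [[0, -0.001, 0], 0, -1], [[0, -0.001, 0], 0, -1], [[0, -0.001, 0], 0, -1], [[0, -0.001, 0], 0, -1], [[0, -0.001, 0], 0, -1], [[0, -0.001, 0], 0, -1], [[0, -0.001, 0], 0, -1]])

```text
time: 12.95
ee_pos: [525.4, 63.5, 72.4]
eef_rot: [0.201, -3.135, -0.0]
contact_force: [-0.1, 3.9, -0.6]
finger_gap: 0.143
gripper_force: 60.0
```

```bash
python3 - <<'E'
from h import *
go(526,72,72.4,7.33)
E
```

```text
t 12.95 tcp [525.4  63.5  72.4] yaw 7.3 tilt [-0.  0. -1.] F [-0.1   3.85 -0.62] M [0.89 0.14 0.05] gap 0.143 gf 60
shift [-1.7  8.4  0.1] turn 0.000
```

Call:
arm_command(series=[[[0, -0.0005, 0], 0, -1], [[0, -0.001, 0], 0, -1], [[0, -0.001, 0], 0, -1], [[0, -0.001, 0], 0, -1], [[0, -0.001, 0], 0, -1], [[0, -0.001, 0], 0, -1], [[0, -0.001, 0], 0, -1], [[0, -0.001, 0], 0, -1], [[0, -0.001, 0], 0, -1], [[0, -0.001, 0], 0, -1]])

```text
time: 13.78
ee_pos: [525.5, 62.8, 72.4]
eef_rot: [0.201, -3.135, -0.001]
contact_force: [-0.1, 5.0, -1.1]
finger_gap: 0.146
gripper_force: 60.0
```

```bash
python3 - <<'E'
from h import *
go(526,72,72.4,7.33)
E
```

```text
t 13.78 tcp [525.5  62.8  72.4] yaw 7.3 tilt [-0.     0.001 -1.   ] F [-0.12  4.99 -1.06] M [1.24 0.19 0.04] gap 0.146 gf 60
shift [-1.7  9.1  0. ] turn 0.000
```

Call:
arm_command(series=[[[0, -0.0005, 0], 0, -1], [[0, -0.001, 0], 0, -1], [[0, -0.0015, 0], 0, -1], [[0, -0.002, 0], 0, -1], [[0, -0.002, 0], 0, -1], [[0, -0.002, 0], 0, -1], [[0, -0.002, 0], 0, -1], [[0, -0.002, 0], 0, -1], [[0, -0.002, 0], 0, -1], [[0, -0.002, 0], 0, -1]])

```text
time: 14.62
ee_pos: [525.6, 61.7, 72.4]
eef_rot: [0.2, -3.135, -0.004]
contact_force: [-0.9, 7.5, 0.6]
finger_gap: 0.145
gripper_force: 60.0
```

```bash
python3 - <<'E'
from h import *
go(526,72,72.4,7.33)
E
```

```text
t 14.62 tcp [525.6  61.7  72.4] yaw 7.3 tilt [-0.     0.003 -1.   ] F [-0.91  7.55  0.61] M [1.77 0.18 0.07] gap 0.145 gf 60
shift [-1.7 10.1  0.1] turn -0.000
```

Call:
arm_command(series=[[[0, -0.0005, 0], 0, -1], [[0, -0.001, 0], 0, -1], [[0, -0.0015, 0], 0, -1], [[0, -0.002, 0], 0, -1], [[0, -0.0025, 0], 0, -1], [[0, -0.0025, 0], 0, -1], [[0, -0.0025, 0], 0, -1], [[0, -0.0025, 0], 0, -1], [[0, -0.0025, 0], 0, -1], [[0, -0.0025, 0], 0, -1]])

```text
time: 15.45
ee_pos: [525.7, 60.4, 72.4]
eef_rot: [0.2, -3.135, -0.008]
contact_force: [-0.6, 11.1, -0.6]
finger_gap: 0.146
gripper_force: 60.0
```

```bash
python3 - <<'E'
from h import *
go(526,72,72.4,7.33)
E
```

```text
t 15.45 tcp [525.7  60.4  72.4] yaw 7.3 tilt [-0.001  0.005 -1.   ] F [-0.65 11.07 -0.6 ] M [ 2.51  0.24 -0.03] gap 0.146 gf 60
shift [-1.7 11.4  0.1] turn -0.001
```

Call:
arm_command(series=[[[0, -0.0005, 0], 0, -1], [[0, -0.001, 0], 0, -1], [[0, -0.001, 0], 0, -1], [[0, -0.001, 0], 0, -1], [[0, -0.001, 0], 0, -1], [[0, -0.001, 0], 0, -1], [[0, -0.001, 0], 0, -1], [[0, -0.001, 0], 0, -1], [[0, -0.001, 0], 0, -1], [[0, -0.001, 0], 0, -1]])

```text
time: 16.28
ee_pos: [525.8, 60.0, 72.4]
eef_rot: [0.2, -3.135, -0.009]
contact_force: [-0.5, 11.1, 0.3]
finger_gap: 0.149
gripper_force: 60.0
```

```bash
python3 - <<'E'
from h import *
go(526,72,72.4,7.33)
E
```

```text
t 16.28 tcp [525.8  60.   72.4] yaw 7.3 tilt [-0.001  0.006 -1.   ] F [-0.5  11.07  0.26] M [2.72 0.28 0.05] gap 0.149 gf 60
shift [-1.7 11.9  0.1] turn -0.001
```

Call:
arm_command(series=[[[0, -0.0004, 0], 0, -1], [[0, -0.0004, 0], 0, -1], [[0.001, -0.0004, 0], 0, -1], [[0.002, -0.0004, 0], 0, -1], [[0.003, -0.0004, 0], 0, -1], [[0.004, -0.0004, 0], 0, -1], [[0.005, -0.0004, 0], 0, -1], [[0.006, -0.0004, 0], 0, -1], [[0.006, -0.0004, 0], 0, -1], [[0.006, -0.0004, 0], 0, -1]])

```text
time: 17.12
ee_pos: [523.0, 59.2, 73.1]
eef_rot: [-0.199, 3.129, 0.01]
contact_force: [4.3, 12.1, -3.5]
finger_gap: 0.145
gripper_force: 60.0
```

```bash
python3 - <<'E'
from h import *
go(526,72,72.4,7.33)
E
```

```text
t 17.12 tcp [523.   59.2  73.1] yaw 7.3 tilt [ 0.006  0.007 -1.   ] F [ 4.34 12.13 -3.54] M [ 3.15 -1.04  0.07] gap 0.145 gf 60
shift [-4.6 12.3  0.8] turn -0.001
```

Call:
arm_command(series=[[[0.0005, 0, 0], 0, -1], [[0.001, 0, 0], 0, -1], [[0.0015, 0, 0], 0, -1], [[0.002, 0, 0], 0, -1], [[0.0025, 0, 0], 0, -1], [[0.003, 0, 0], 0, -1], [[0.003, 0, 0], 0, -1], [[0.003, 0, 0], 0, -1], [[0.003, 0, 0], 0, -1], [[0.003, 0, 0], 0, -1]])

```text
time: 17.95
ee_pos: [520.5, 58.9, 73.3]
eef_rot: [-0.199, 3.128, 0.01]
contact_force: [4.6, 13.4, -2.7]
finger_gap: 0.14
gripper_force: 60.0
```

```bash
python3 - <<'E'
from h import *
go(526,72,72.4,7.33)
E
```

```text
t 17.95 tcp [520.5  58.9  73.3] yaw 7.3 tilt [ 0.007  0.007 -1.   ] F [ 4.63 13.41 -2.73] M [ 3.19 -1.13  0.02] gap 0.140 gf 60
shift [-7.2 12.3  1.1] turn -0.001
```

Call:
arm_command(series=[[[0.001, 0.0002, 0], 0, -1], [[0.003, 0.0002, 0], 0, -1], [[0.005, 0.0002, 0], 0, -1], [[0.007, 0.0002, 0], 0, -1], [[0.009, 0.0002, 0], 0, -1], [[0.011, 0.0002, 0], 0, -1], [[0.013, 0.0002, 0], 0, -1], [[0.015, 0.0002, 0], 0, -1], [[0.016, 0.0002, 0], 0, -1], [[0.016, 0.0002, 0], 0, -1]])

```text
time: 18.78
ee_pos: [504.3, 56.8, 73.4]
eef_rot: [-0.198, 3.128, 0.01]
contact_force: [3.2, 12.2, -2.4]
finger_gap: 0.145
gripper_force: 60.0
```

```bash
python3 - <<'E'
from h import *
go(526,72,72.4,7.33)
E
```

```text
t 18.78 tcp [504.3  56.8  73.4] yaw 7.3 tilt [ 0.007  0.007 -1.   ] F [ 3.23 12.21 -2.41] M [ 3.13 -0.98  0.02] gap 0.145 gf 60
shift [-23.5  12.3   1.2] turn -0.001
```

Call:
arm_command(series=[[[0.002, 0, 0], 0, -1], [[0.005, 0, 0], 0, -1], [[0.008, 0, 0], 0, -1], [[0.011, 0, 0], 0, -1], [[0.014, 0, 0], 0, -1], [[0.017, 0, 0], 0, -1], [[0.02, 0, 0], 0, -1], [[0.023, 0, 0], 0, -1], [[0.026, 0, 0], 0, -1], [[0.027, 0, 0], 0, -1]])

```text
time: 19.62
ee_pos: [477.4, 53.2, 73.4]
eef_rot: [-0.198, 3.128, 0.01]
contact_force: [4.5, 12.8, -2.7]
finger_gap: 0.144
gripper_force: 60.0
```

```bash
python3 - <<'E'
from h import *
go(526,72,72.4,7.33)
im,z,K,T=snap('scene');save('s5',cv2.resize(im[215:365,220:420],None,fx=4,fy=4,interpolation=cv2.INTER_CUBIC))
E
```

```text
t 19.62 tcp [477.4  53.2  73.4] yaw 7.2 tilt [ 0.007  0.007 -1.   ] F [ 4.55 12.81 -2.73] M [ 3.21 -1.16  0.08] gap 0.144 gf 60
shift [-50.5  12.5   1.4] turn -0.001
```

View pics/s5.png

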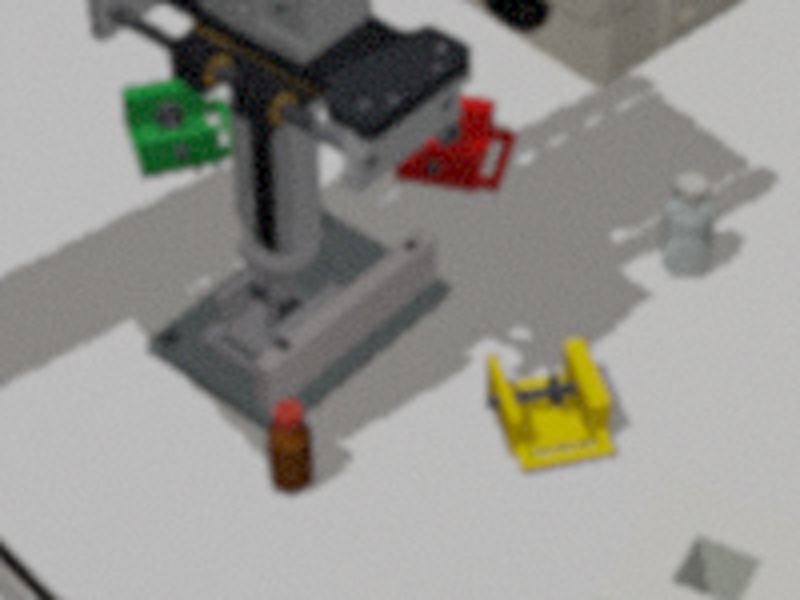

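The scene view shows the link drawn forward, past the lug (the loop near crop (230,340)). Now release the bar and centre the tines before lifting.

Call:
arm_command(series=[[[-0.0005, 0.0015, 0], 0, -1], [[-0.001, 0.003, 0], 0, -1], [[-0.0015, 0.0045, 0], 0, -1], [[-0.002, 0.006, 0], 0, -1], [[-0.003, 0.008, 0], 0, -1], [[-0.004, 0.01, 0], 0, -1], [[-0.005, 0.012, 0], 0, -1], [[-0.005, 0.013, 0], 0, -1], [[-0.005, 0.013, 0], 0, -1], [[-0.005, 0.013, 0], 0, -1]])

```text
time: 20.5
ee_pos: [477.9, 63.2, 72.3]
eef_rot: [0.201, -3.135, 0.001]
contact_force: [-0.0, 0.7, -0.5]
finger_gap: 0.148
gripper_force: 60.0
```

```bash
python3 - <<'E'
from h import *
go(526,72,72.4,7.33)
E
```

```text
t 20.50 tcp [477.9  63.2  72.3] yaw 7.4 tilt [-0.    -0.001 -1.   ] F [-0.03  0.71 -0.51] M [0.06 0.04 0.01] gap 0.148 gf 60
shift [-48.8   2.5  -0.1] turn 0.000
```

Call:
arm_command(series=[[[0, 0, -0.002], 0, -1], [[0, 0, -0.005], 0, -1], [[0, 0, -0.009], 0, -1], [[0, 0, -0.013], 0, -1], [[0, 0, -0.018], 0, -1], [[0, 0, -0.025], 0, -1], [[0, 0, -0.04], 0, -1], [[0, 0, -0.06], 0, -1], [[0, 0, -0.08], 0, -1], [[0, 0, -0.095], 0, -1]])

```text
time: 21.33
ee_pos: [478.8, 63.5, 169.8]
eef_rot: [-0.201, 3.133, -0.0]
contact_force: [0.6, 0.1, -0.8]
finger_gap: 0.147
gripper_force: 60.0
```

```bash
python3 - <<'E'
from h import *
go(494.3,-207.5,168,35)
im,z,K,T=snap('wrist');save('w6',im[40:440,120:560])
E
```

```text
t 21.33 tcp [478.8  63.5 169.8] yaw 7.3 tilt [ 0.002 -0.    -1.   ] F [ 0.63  0.1  -0.77] M [ 0.05 -0.   -0.  ] gap 0.147 gf 60
shift [  19.3 -270.8    1.9] turn -0.483
```

View pics/w6.png

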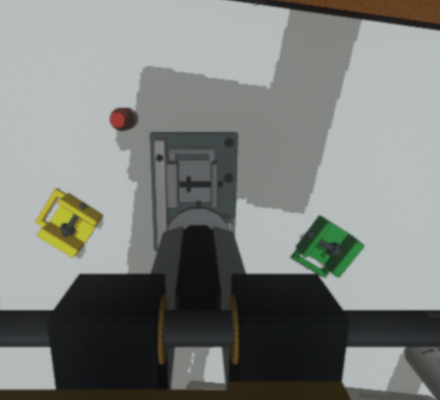

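The wrist view shows the link forward on the plate against the rail, bar sprung out and vial untouched. Returning the tool to the stand.

Call:
arm_command(series=[[[0.002, -0.025, 0], -0.05, -1], [[0.004, -0.055, 0], -0.1, -1], [[0.006, -0.09, 0], -0.16, -1], [[0.009, -0.125, 0], -0.22, -1], [[0.011, -0.16, 0], -0.28, -1], [[0.014, -0.195, 0], -0.34, -1], [[0.016, -0.23, 0], -0.41, -1], [[0.018, -0.255, 0], -0.483, -1], [[0.0193, -0.2708, 0], -0.483, -1], [[0.0193, -0.2708, 0], -0.483, -1]])

```text
time: 22.22
ee_pos: [493.5, -211.0, 167.4]
eef_rot: [0.939, -2.998, 0.003]
contact_force: [-0.2, 0.1, -1.1]
finger_gap: 0.147
gripper_force: 60.0
```

Call:
arm_command(series=[[[0, 0, 0], 0, -1], [[0, 0, 0], 0, -1], [[0, 0, 0], 0, -1], [[0, 0, 0], 0, -1], [[0, 0, 0], 0, -1], [[0, 0, 0], 0, -1], [[0, 0, 0], 0, -1], [[0, 0, 0], 0, -1], [[0, 0, 0], 0, -1], [[0, 0, 0], 0, -1]])

```text
time: 23.05
ee_pos: [493.5, -207.5, 167.5]
eef_rot: [0.945, -2.996, 0.0]
contact_force: [0.5, 0.1, -1.2]
finger_gap: 0.144
gripper_force: 60.0
```

```bash
python3 - <<'E'
from h import *
go(494.3,-207.8,65.6,35.1)
E
```

```text
t 23.05 tcp [ 493.5 -207.5  167.5] yaw 35.0 tilt [ 0. -0. -1.] F [ 0.48  0.08 -1.2 ] M [ 0.04  0.01 -0.05] gap 0.144 gf 60
shift [ -0.4  -0.7 101.9] turn -0.001
```

Call:
arm_command(series=[[[-0.0005, -0.0005, 0.01], 0, -1], [[-0.0005, -0.0005, 0.022], 0, -1], [[-0.0005, -0.0005, 0.035], 0, -1], [[-0.0005, -0.0005, 0.045], 0, -1], [[-0.0005, -0.0005, 0.055], 0, -1], [[-0.0005, -0.0005, 0.065], 0, -1], [[-0.0005, -0.0005, 0.075], 0, -1], [[-0.0005, -0.0005, 0.085], 0, -1], [[-0.0005, -0.0005, 0.09], 0, -1], [[-0.0005, -0.0005, 0.092], 0, -1]])

```text
time: 23.88
ee_pos: [493.5, -207.2, 74.1]
eef_rot: [0.945, -2.995, -0.003]
contact_force: [-0.9, 0.2, -0.6]
finger_gap: 0.147
gripper_force: 60.0
```

Call:
arm_command(series=[[[0, 0, 0.002], 0, -1], [[0, 0, 0.004], 0, -1], [[0, 0, 0.006], 0, -1], [[0, 0, 0.007], 0, -1], [[0, 0, 0.008], 0, -1], [[0, 0, 0.0085], 0, -1], [[0, 0, 0.009], 0, -1], [[0, 0, 0.0095], 0, -1], [[0, 0, 0.0095], 0, -1], [[0, 0, 0.0095], 0, -1]])

```text
time: 24.72
ee_pos: [494.3, -207.6, 66.0]
eef_rot: [-0.945, 2.996, -0.0]
contact_force: [0.5, 0.1, -1.7]
finger_gap: 0.143
gripper_force: 60.0
```

```bash
python3 - <<'E'
from h import *
go(494.3,-207.8,65.5,35.1)
E
```

```text
t 24.72 tcp [ 494.3 -207.6   66. ] yaw 35.0 tilt [ 0. -0. -1.] F [ 0.49  0.13 -1.66] M [ 0.03 -0.   -0.01] gap 0.143 gf 60
shift [ 0.1 -0.2  0.5] turn -0.001
```

Half a millimetre lower, then open.

Call:
arm_command(series=[[[0, 0, 0.0005], 0, -1], [[0, 0, 0.0008], 0, -1], [[0, 0, 0.0008], 0, -1], [[0, 0, 0.0008], 0, -0.6], [[0, 0, 0.0008], 0, -0.4], [[0, 0, 0.0008], 0, -0.2], [[0, 0, 0.0008], 0, 0], [[0, 0, 0.0008], 0, 0], [[0, 0, 0.0008], 0, 0], [[0, 0, 0.0008], 0, 0]], grip_force=20)

```text
time: 25.55
ee_pos: [494.2, -207.6, 65.1]
eef_rot: [0.945, -2.996, 0.0]
contact_force: [0.4, 0.6, 0.9]
finger_gap: 0.499
gripper_force: 0.0
```

Call:
arm_command(series=[[[0, 0, 0], 0, 0], [[0, 0, -0.005], 0, 0], [[0, 0, -0.015], 0, 0], [[0, 0, -0.03], 0, 0], [[0, 0, -0.05], 0, 0], [[0, 0, -0.075], 0, 0], [[0, 0, -0.1], 0, 0], [[0, 0, -0.125], 0, 0], [[0, 0, -0.15], 0, 0], [[0, 0, -0.16], 0, 0]])

```text
time: 26.38
ee_pos: [496.3, -208.8, 230.5]
eef_rot: [-0.944, 2.991, -0.01]
contact_force: [0.1, -0.5, 0.9]
finger_gap: 0.499
gripper_force: 0.0
```

```bash
python3 - <<'E'
from h import *
go(420,-207,226,35)
im,z,K,T=snap('wrist');P=cloud(z,K,T)
for n,lo,hi in(('handle',112,132),):
    m=(np.hypot(P[...,0]-492,P[...,1]+206)<60)&(P[...,2]>lo)&(P[...,2]<hi)
    q=P[m];print(n,len(q),q[:,2].max(),cv2.minAreaRect(q[:,:2].astype(np.float32)))
im,z,K,T=snap('scene');np.savez('pics/fin',im=im,z=z,K=K,T=T)
def ray(u,v,h):
    d=T[:3,:3]@np.array([(u-K[0,2])/K[0,0],(v-K[1,2])/K[1,1],1]);return T[:3,3]+d*(h-T[2,3])/d[2]
a=cv2.resize(im[245:335,240:345],None,fx=7,fy=6.6,interpolation=cv2.INTER_CUBIC)
save('fin',a)
P=cloud(z,K,T);f=np.load('pics/scene.npz');Q=cloud(f['z'],f['K'],f['T'])
for n,c in(('a',(423,-13)),('c',(660,-34)),('spray',(670,349))):
    for X in(Q,P):
        m=(np.hypot(X[...,0]-c[0],X[...,1]-c[1])<40)&(X[...,2]>15);print(n,m.sum(),X[m].mean(0).round(1))
E
```

```text
t 26.38 tcp [ 496.3 -208.8  230.5] yaw 35.0 tilt [ 0.007 -0.004 -1.   ] F [ 0.06 -0.54  0.93] M [0.06 0.03 0.  ] gap 0.499 gf 0
shift [61.4 45.3  4. ] turn 0.000
handle 398 128.01937072949488 ((494.1490478515625, -208.31832885742188), (19.49342918395996, 14.369891166687012), 35.820621490478516)
a 219 [426.5 -12.3  31.9]
a 215 [426.8 -12.4  32.1]
c 224 [660.2 -40.8  36.9]
c 45 [665.  -44.1  30.3]
spray 1607 [669.5 346.5 121.1]
spray 1579 [668.7 346.5 115.4]
```

View pics/fin.png

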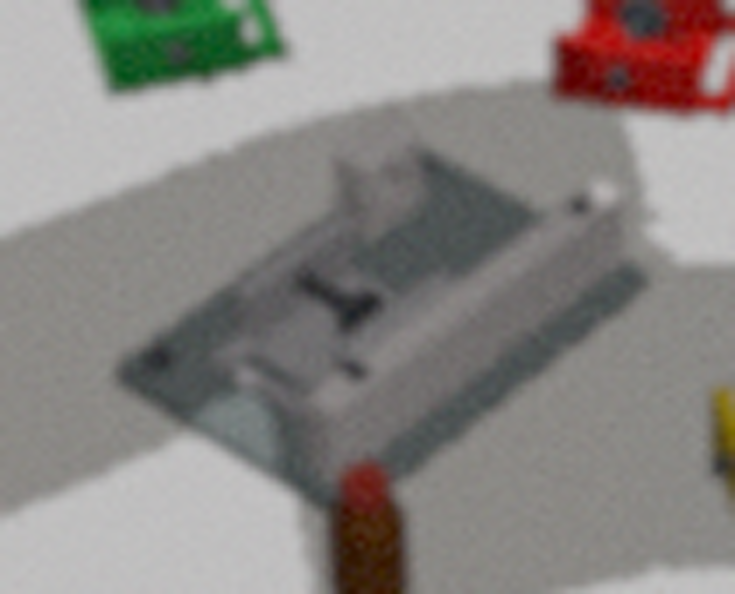

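The final view shows the link flat at the plate's front, clear of the lug, with the bar sprung out (crop (340,298)). The fork is back upright in its stand, and the vials and spray bottle haven't moved.

```bash
python3 -c "
from bench import r
print(r.finish_job())"
```

```text
the job is handed in; nothing more can be done
None
```

The job is handed in after about 26 s: the link was drawn about 45 mm along the rail and lies at the front of the plate past the lug, and the bar has sprung out again. The fork is back in its stand. The brown vial and spray bottle are where they were; the clear vial was partly hidden behind the arm in the last check, but nothing moved near it.

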